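# Secure a weld coupon under the cassette's tuck flap

## Task

Without picking anything up, use the fingertips to push the grey weld coupon along its channel in the blue cassette until it is fully home against the end stop. Then fold the yellow sprung flap over it and, keeping it pressed down, push it forward by its black ridge so that its edge is tucked well beneath the steel lip and stays there when let go. Do not lift the coupon, and leave the other things on the table where they are.

Things in the scene. Friction and masses are not known exactly. Their poses are not given: they have to be found in the camera images.
- cassette: Blue steel coupon cassette, screwed down. Origin at table height, mid-channel; x = from lip to hinge, y = along the channel from its open end to its end stop, z up. In mm in this frame: base plate x -50..80, y -50..56, z 0..6 (its top is the channel floor); guide walls x 27..32 and -32..-27, y -50..50, top z 22; end stop y 50..56, top z 22.
- coupon: Grey weld test coupon, plate 50 x 100 x 12 mm, about 0.4 kg, in the channel with its 100 mm along it, sticking out of the open end. Origin: centre of its underside. Fully home against the end stop, its origin is at the cassette's x 0, y 0, z 6 mm and its outer end is flush with the open end of the channel.
- flap (a joint): Hinge angle of the yellow flap, rad: 0 = folded flat over the channel towards the lip (stop), 1.57 = upright over the pin, 1.7 = stop. Starts standing up. A light spring (0.06 N m/rad, rest near 1.2 to 1.5 rad) lifts it again when let go, unless the lip holds it; beneath the lip it settles near 0.1 rad.
- carriage (a joint): Forward slide of the flap with its hinge pin, m: 0 = back, 0.016 = fully forward (stop). About 5 N friction; it stays where left. Folded at 0, the flap's edge clears the lip by 5 mm; at 0.016 it is 11 mm beneath it. Slid forward while up, the flap would land on top of the lip.
- flap_pin (a point): Middle of the hinge pin's axis; the pin lies along the cassette's y. Cassette frame: x 61 mm minus the carriage value, y 0, z 27 mm. Brackets holding the pin stand at y -47..-41 and 41..47, x 35..75, top z 36 mm.
- flap_edge (a point): Middle of the flap's free edge, on its outer (upper) face, 80 mm from the pin's axis. The flap is a plate 70 mm wide (cassette y -35..35) and 4 mm thick, 2 mm either side of the pin's axis: folded flat, its top is at z 29 mm.
- flap_ridge (a point): Foot of the black push ridge on the flap's outer face, on its side towards the hinge, 56 mm from the pin. The ridge is 60 mm wide, 5 mm thick and 8 mm high. A fingertip standing on the folded flap on the hinge side of it pushes the flap forward. z = outward normal of the face.
- lip_edge (a point): Middle of the steel lip's lower edge towards the hinge: cassette x -24, y 0, z 36 mm. The lip is 76 mm wide, overhangs x -41..-24, underside z 36, top z 39, with an upturned lead-in up to x -17, z 42; its upright stands at x -44..-40.
- tape_measure: Bystander, leave alone: yellow tape measure, 66 x 91 x 33 mm. Origin: centre of its underside.
- coupon_2: Bystander, leave alone: larger grey steel coupon on the open table, 60 x 120 x 10 mm. Origin: centre of its underside.
- bolt_m16_0: Bystander, leave alone: steel hex bolt, 27 x 66 x 24 mm. Origin: centre of its underside.
- angle_offcut_1: Bystander, leave alone: rusty piece of angle steel, 75 x 50 x 50 mm. Origin: centre of its underside.
- magnet_square_0: Bystander, leave alone: red arrow-shaped welding magnet, 75 x 75 x 16 mm. Origin: centre of its underside.
- gas_nozzle: Bystander, leave alone: copper tube nozzle lying beside the cassette, 66 x 26 x 26 mm. Origin: centre of its underside.
- nut: Bystander, leave alone: steel hex nut in front of or beside the cassette, 24 x 27 x 13 mm. Origin: centre of its underside.
Things that resemble listed ones, but are neither listed nor needed, are in the scene too. What is shaped like the coupon but turquoise is not meant.

How it is judged:
On the way, in this order (a step that is already met when the one before it is completed fails the run):
1. the coupon is pushed home against the end stop (y of coupon in the frame of cassette between -0.005 and 0.005 m and z of coupon in the frame of cassette below 0.009 m), for 0.2 s.
2. the flap is folded over and its edge is beneath the lip (value of joint flap below 0.15 rad and value of joint carriage above 0.01 m), for 0.2 s.
At the end, for the whole second after the job is handed in: The coupon lies flat in the channel within 5 mm of fully home, the flap rests below 0.15 rad and at least 10 mm forward (edge 5 mm or more under the lip), all at rest (all of step 1 and all of step 2 and linear speed of coupon below 0.01 m/s and velocity of joint flap between -0.05 and 0.05 rad/s); the robot touches nothing.
It fails at once if the coupon is lifted or tipped (z of coupon in the frame of cassette above 0.018 m or angle between coupon's own z axis and vertical above 0.25 rad).
It fails at once if a bystander is disturbed (distance of any of tape_measure, coupon_2, bolt_m16_0, angle_offcut_1, magnet_square_0, gas_nozzle, nut from where it was at the start of the episode above 0.02 m).
It also fails if it takes over 51 s, if anything falls off the work surface, if the arm or the gripper's body presses on something with over 40 N, if the wrist force passes 120 N, or if a joint passes its speed limit or range.

## Robot

A 7-joint arm with a two-finger parallel gripper is mounted at the origin on a cart in front of the work surface, level with it; the furniture and walls round the work are solid. World frame = base frame: x ahead of the robot, y to its left, z up, the work surface at z = 0. Lengths are in m, angles in rad, forces in N, time in s.
With the tool pointing down it reaches from about 0.35 to 0.9 m from the base axis. Payload 8.1 kg.
Tool frame: the origin (TCP) lies between the finger pads; the fingertips stand 11 mm ahead of it and the grasp point (between the pads) lies 8 mm behind it; z points along the fingers, y is the line along which they close (so a half turn about z gives the same grasp; the last joint's range is limited). The gripper opens to 92 mm and grips with 3 to 60 N. Pads are 19 mm wide; open, the fingers measure 130 mm over their backs; the gripper's body (75 mm by 190 mm) begins 47 mm behind the grasp point.
Start: joints at [-1.367, 0.434, 0.025, 1.573, -0.012, 1.134, -0.075], TCP at [0.189, 0.596, 0.238] pointing down, gripper open.
Joint ranges: [-2.62, 2.62], [-0.44, 2.09], [-1.27, 1.32], [0.08, 2.57], [-1.32, 4.46], [0.12, 2], [-2.74, 2.74]. Speed limits (rad/s): [2.22, 2.22, 3.01, 3.01, 3.14, 3.14, 3.14].

## Interface

Orientations are given as a rotation vector (axis times angle).
In Python, from cell import observe, get_image, camera_params, sign_off gives the robot as it stands.
- The arm moves only by the shell command python3 -m pendant 'ROWS' [FORCE]. ROWS is JSON, one flat list of numbers, 7 for each row, row after row: the shift along the tool's x, y, z in m, then the turn, a rotation vector about the tool's x, y, z in rad, then the finger opening in m, from 0 to 0.0918. In form: [dx, dy, dz, rx, ry, rz, jaw, dx, dy, dz, rx, ry, rz, jaw, ...]. A call has 1 to 10 rows; each row shifts and turns the commanded pose from where the row before left it, along the tool's axes as they then stand; what a row does not reach is not made up. A row lasts 1/8 s, in which the tool goes at most 62.5 mm and 10.7 degrees, less where a joint would pass 70% of its speed; a pose out of reach is approached as far as the arm can. A call is refused whole if a number of a shift passes 0.0625 or a number of a turn 0.188, either way. A call with a gripper value outside its range is refused whole. The fingers move at their own pace and stop on an object; FORCE is the grip in N (left out, the last holds). Time passes only in rows, so rows that do not move let the fingers close. It gives the time, the measured TCP pose, the force, the opening and the grip force at its end, in the units of the state.
- observe(): the state, without advancing time (a new reading comes with each control period).
- get_image(name): name is "scene" or "top" or "wrist"; returns the picture (420x560x3 uint8, red, green, blue); there is no depth.
- camera_params(name): a dict with "intrinsics" (3x3 intrinsics, pixels), "dist" ([k1, k2, p1, p2, k3] as OpenCV has them; the pictures are not rectified), "eye" and "rotation" of the camera in the world; the wrist camera has in their place "T_tool_cam" (4x4, takes a point from camera to tool coordinates, whose origin is the TCP and whose axes are the flange's). Camera axes: x right, y down, z forward; pixel columns grow to the right and rows downward; lengths in m; the calibration is good to about 2 mm. A picture is of the moment at which its call begins: read the wrist's pose just before it. camera_params takes no time and is no camera call.
- sign_off(): hands the job in; it is judged then, once.
The state is a dict: "clock": time; "joints": joint angles; "dq": joint speeds; "joint_efforts": joint torques, N m; "position": TCP position; "ee_rot": TCP orientation; "force": force on the tool from outside, world axes, zero at the start; "ft_torque": the same for the moment, N m; "width": opening from 0.0 (shut) to 1.0 (fully open); "gripper_force": force on a finger pad.
Only numpy, scipy, OpenCV 4.12 (cv2) and the standard library are available. Lean on these libraries where they do the work, as an engineer would, in place of code of your own. Each camera call takes 0.05 s, during which the arm holds its last target. There are 200 camera calls.

## Working session

There is one attempt and no reset: what is moved stays moved. The work goes in short steps, Python scripts to look and compute and a shell command to move; the robot and the scene stay as the last step left them, time stands still between calls to the robot, and variables do not carry over. Pictures are saved under pics/ and viewed, at most 10 in all, crops included, and the job is handed in when it is done.

```bash
ls; mkdir -p pics; cat > h.py <<'E'
import numpy as np, cv2
from cell import observe, get_image, camera_params
def ray(name,uv,cp=None):
    c=cp or camera_params(name)
    n=cv2.undistortPoints(np.array([[uv]],float),np.array(c["intrinsics"]),np.array(c["dist"]))[0,0]
    return np.array(c["eye"]),np.array(c["rotation"])@np.array([n[0],n[1],1])
def onz(name,uv,z):
    e,d=ray(name,uv); return e+d*(z-e[2])/d[2]
def proj(name,P):
    c=camera_params(name);R=np.array(c["rotation"]);
    rv=cv2.Rodrigues(R.T)[0];t=-R.T@np.array(c["eye"])
    return cv2.projectPoints(np.array(P,float).reshape(-1,1,3),rv,t,np.array(c["intrinsics"]),np.array(c["dist"]))[0][:,0]
E
python3 - <<'E'
from h import *
for n in("top","scene"):
    im=get_image(n); cv2.imwrite(f"pics/{n}.png",im[:,:,::-1]); c=camera_params(n); print(n,c["eye"],np.round(c["rotation"],3).tolist())
s=observe();print(s)
E
```

```text
pics
top [ 0.34355273 -0.00342613  1.50014402] [-2.137, 2.127, -0.171]
scene [-0.21175165 -1.06460361  0.94060782] [-2.083, 0.687, -0.371]
{'clock': 0.1, 'joints': array([-1.36662171,  0.43511265,  0.02498835,  1.57403787, -0.01159354,
        1.13400007, -0.07507827]), 'dq': array([-0.00045611, -0.00209079, -0.00139397, -0.00198249,  0.00071615,
        0.00048672,  0.00099862]), 'joint_efforts': array([ 2.56236832e-03, -6.69125247e+01,  9.87832323e-01, -3.15145040e+01,
       -6.05130731e-02,  3.75697785e-02,  1.76286662e-04]), 'position': array([0.18866283, 0.59536272, 0.23703659]), 'ee_rot': array([-4.80072305e-01, -3.10461722e+00,  2.21623974e-03]), 'force': array([-0.10508577,  0.28431456, -0.29686372]), 'ft_torque': array([-0.0310087 ,  0.00776815, -0.06331864]), 'gripper_force': 0.0, 'width': 0.9997537367561588}
```

```bash
sed -i 's/np.array(c\["rotation"\])@/cv2.Rodrigues(np.array(c["rotation"],float))[0]@/; s/R=np.array(c\["rotation"\])/R=cv2.Rodrigues(np.array(c["rotation"],float))[0]/' h.py; cat h.py | grep Rodr
```

```text
return np.array(c["eye"]),cv2.Rodrigues(np.array(c["rotation"],float))[0]@np.array([n[0],n[1],1])
    c=camera_params(name);R=cv2.Rodrigues(np.array(c["rotation"],float))[0];
    rv=cv2.Rodrigues(R.T)[0];t=-R.T@np.array(c["eye"])
```

View pics/top.png

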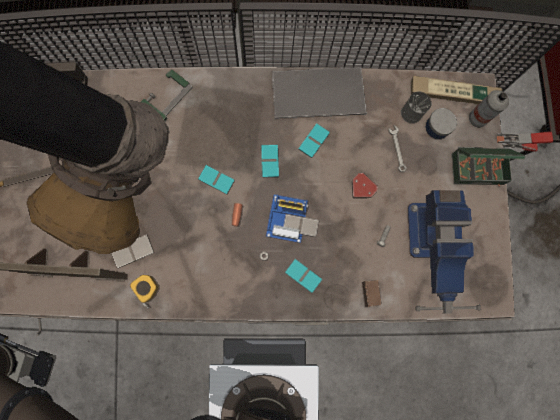

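View pics/scene.png

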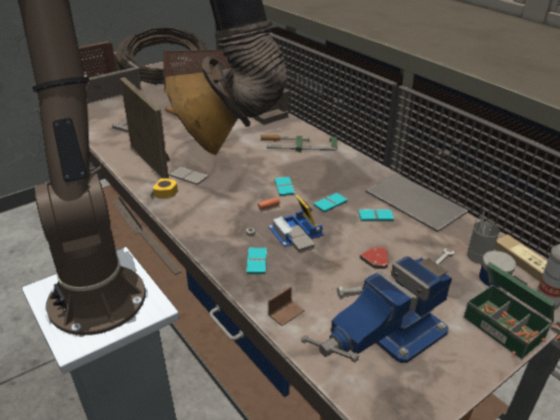

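Top view: cassette at about (290,218), yellow flap upright at (291,204), white lip at (286,230), grey coupon sticking out at (309,227), i.e. to world -y; gas nozzle (237,214), nut (264,256). Candidates for the coupon: grey plate in the cassette (305,226), turquoise plates (270,160), (314,140), (216,179), (303,276), grey coupon_2 on the open table (131,250). The one in the cassette is the grey one at (305,226). Close crop to check it.

```bash
python3 - <<'E'
import cv2,numpy as np
t=cv2.imread("pics/top.png")[185:270,225:335]; s=cv2.imread("pics/scene.png")[180:265,235:345]
f=lambda a:cv2.resize(a,None,fx=5,fy=5,interpolation=cv2.INTER_CUBIC)
cv2.imwrite("pics/crop.png",cv2.resize(np.vstack([t]),None,fx=7,fy=7,interpolation=cv2.INTER_CUBIC)); cv2.imwrite("pics/crop_s.png",f(s))
E
```

```text
(no output)
```

View pics/crop.png

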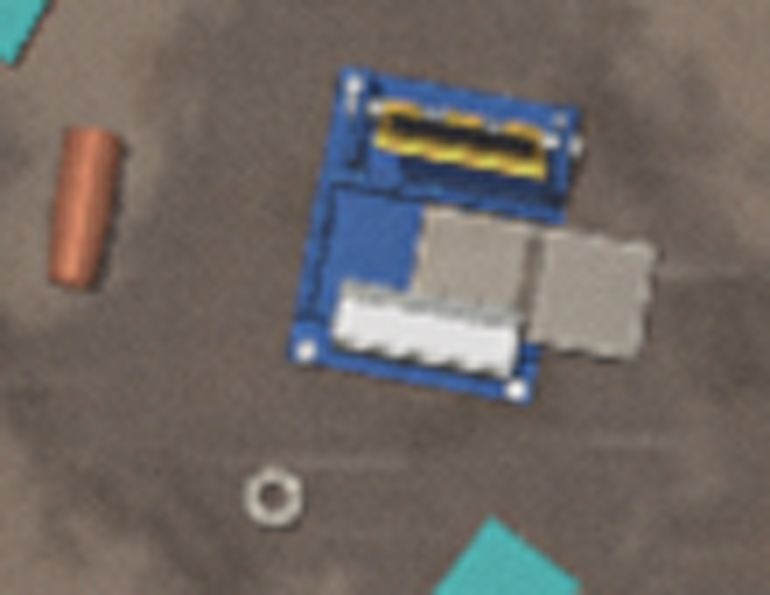

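The crop confirms it: grey coupon between (415,205) and (655,355) (crop px), with its weld bead and sticking out of the open end to the right. The lip is white at (430,325), the flap yellow/black at (460,140), and the base corners are (343,70), (578,108), (290,358), (530,402).

```bash
cat >> h.py <<'E'
def fit(C,W):  # 2D rigid: cassette xy -> world xy
    C=np.array(C,float);W=np.array(W,float);c0=C.mean(0);w0=W.mean(0)
    a,b=C-c0,W-w0; th=np.arctan2((a[:,0]*b[:,1]-a[:,1]*b[:,0]).sum(),(a*b).sum())
    R=np.array([[np.cos(th),-np.sin(th)],[np.sin(th),np.cos(th)]]);t=w0-R@c0
    return th,t,(W-(C@R.T+t))
def tool():
    s=observe();return np.array(s["position"]),cv2.Rodrigues(np.array(s["ee_rot"],float))[0],s
E
python3 - <<'E'
from h import *
px=np.array([[343,70],[578,108],[290,358],[530,402]])/7+[225,185]-0.43
W=[onz("top",p,.006)[:2] for p in px]
C=np.array([[80,56],[80,-50],[-50,56],[-50,-50]])/1000
th,t,r=fit(C,W);print(th,t,np.round(r*1000,1).tolist())
R=np.array([[np.cos(th),-np.sin(th)],[np.sin(th),np.cos(th)]])
for p in([655,240],[637,357],[415,205]):
    w=onz("top",np.array(p)/7+[225,185]-0.43,.018)[:2];print("coupon c",np.round(R.T@(w-t)*1000,1))
c=camera_params("wrist");print(np.round(c["T_tool_cam"],3).tolist(),c["intrinsics"])
p,Rt,s=tool();print(np.round(Rt,3).tolist(),s["width"])
E
```

```text
-0.17080158279771612 [ 0.56749274 -0.0684674 ] [[-1.6, -1.4], [0.1, 1.5], [1.0, -1.1], [0.5, 1.0]]
coupon c [ 26.6 -89.5]
coupon c [-24.3 -89.9]
coupon c [23.6 13.8]
[[0.0, -0.969, -0.248, 0.067], [1.0, 0.001, -0.001, 0.001], [0.001, -0.248, 0.969, -0.147], [0.0, 0.0, 0.0, 1.0]] [[376.09359835   0.         273.13646943]
 [  0.         376.09359835 211.11716954]
 [  0.           0.           1.        ]]
[[-0.953, 0.302, -0.0], [0.302, 0.953, -0.001], [-0.0, -0.001, -1.0]] 0.9997537367561588
```

```bash
cat >> h.py <<'E'
TH,T0=-0.1708,np.array([0.5675,-0.0685])
def c2w(x,y,z): # mm cassette -> world m
    c,s=np.cos(TH),np.sin(TH);return np.array([c*x-s*y+T0[0]*1e3,s*x+c*y+T0[1]*1e3,z])/1e3
def w2c(P):
    c,s=np.cos(TH),np.sin(TH);d=(np.array(P)[:2]-T0)*1e3;return np.array([c*d[0]+s*d[1],-s*d[0]+c*d[1],P[2]*1e3])
def go(*tips): # fingertip targets (cassette mm) -> tool-frame shifts (mm)
    p,R,s=tool();q=p
    tipc=w2c(p+R[:,2]*.011);yaw=np.arctan2(R[1,1],R[0,1])-(np.pi/2+TH)
    print("tip c",np.round(tipc,1),"yaw err",round(yaw,4),"tilt z",np.round(R[:,2],4),"F",np.round(s["force"],1),"w",round(s["width"],3),"t",round(s["clock"],2))
    for x in tips:
        g=c2w(*x)-R[:,2]*.011;print(x,"shift mm",np.round(R.T@(g-q)*1e3,1));q=g
E
python3 - <<'E'
from h import *
for a,b in(((140,250),(217,152)),((90,215),(205,100)),((30,200),(165,85))):
    e1,d1=ray("top",a);e2,d2=ray("scene",b);k=np.linalg.lstsq(np.c_[d1,-d2],e2-e1,rcond=None)[0]
    print(np.round(e1+k[0]*d1,2),np.round(e2+k[1]*d2,2))
go((-150,0,200),(-13,-160,100),(-13,-100,60),(-13,-100,10),(-13,-50,10))
E
```

```text
[0.47 0.34 0.12] [0.55 0.3  0.12]
[0.55 0.45 0.24] [0.59 0.43 0.24]
[0.59 0.62 0.24] [0.55 0.64 0.24]
tip c [-486.2  589.8  226. ] yaw err -0.136 tilt z [-3.0e-04 -1.4e-03 -1.0e+00] F [-0.1  0.3 -0.3] w 1.0 t 0.1
(-150, 0, 200) shift mm [-413.  -538.7   26.9]
(-13, -160, 100) shift mm [-157.4 -139.8  100.2]
(-13, -100, 60) shift mm [ 8.1 59.5 39.9]
(-13, -100, 10) shift mm [ 0.   0.1 50. ]
(-13, -50, 10) shift mm [ 6.8 49.5 -0.1]
```

```bash
python3 -m pendant '[0,0,0,0,0,-0.136,0, -0.028,-0.049,0,0,0,0,0, -0.028,-0.049,0,0,0,0,0, -0.028,-0.049,0,0,0,0,0, -0.028,-0.049,0,0,0,0,0, -0.028,-0.049,0,0,0,0,0, -0.028,-0.049,0,0,0,0,0, -0.028,-0.049,0,0,0,0,0, -0.028,-0.049,0,0,0,0,0, -0.028,-0.049,0,0,0,0,0]' 20; python3 -c "
from h import *
go((-150,0,200))"
```

```text
clock: 1.35
position: [0.3623, 0.1166, 0.2378]
ee_rot: [0.268, 3.13, 0.001]
force: [2.1, 0.5, 0.9]
width: 0.011
gripper_force: 0.0
tip c [-233.6  147.5  226.8] yaw err 0.0001 tilt z [ 3.e-04  4.e-04 -1.e+00] F [2.1 0.5 0.9] w 0.011 t 1.35
(-150, 0, 200) shift mm [ -83.6 -147.5   26.7]
```

```bash
python3 -m pendant '[-0.043,-0.034,0,0,0,0,0, -0.043,-0.034,0,0,0,0,0, -0.043,-0.034,0,0,0,0,0, -0.043,-0.034,0,0,0,0,0, -0.043,-0.034,0,0,0,0,0, 0,0,0,0,0,0,0, 0,0,0,0,0,0,0]'; cat >> h.py <<'E'
def wcam():
    p,R,_=tool();c=camera_params("wrist");M=np.array(c["T_tool_cam"]);Rc=R@M[:3,:3]
    return dict(intrinsics=c["intrinsics"],dist=c["dist"],eye=p+R@M[:3,3],rotation=cv2.Rodrigues(Rc)[0].ravel())
E
python3 - <<'E'
from h import *
import json
go((-13,-160,200))
c=wcam();im=get_image("wrist");cv2.imwrite("pics/w1.png",im[:,:,::-1])
import pickle;pickle.dump(c,open("w1.pkl","wb"))
E
```

```text
clock: 2.22
position: [0.5445, -0.0854, 0.2371]
ee_rot: [-0.268, -3.129, -0.0]
force: [-0.1, -0.5, 0.1]
width: 0.001
gripper_force: 0.0
tip c [-19.8 -20.5 226.1] yaw err -0.0004 tilt z [-1.5e-03  3.0e-04 -1.0e+00] F [-0.1 -0.5  0.1] w 0.001 t 2.23
(-13, -160, 200) shift mm [  -6.9 -139.5   26.1]
```

View pics/w1.png

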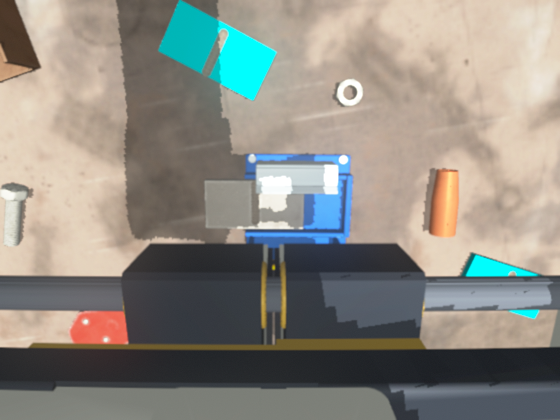

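The wrist view shows the base's near edge from (247,154) to (351,154), the lip at (297,178), and the coupon's outer end at column 205, rows 180–228. The fingers cover the hinge side.

```bash
python3 - <<'E'
from h import *
import pickle
c=pickle.load(open("w1.pkl","rb"));im=cv2.imread("pics/w1.png");h=cv2.cvtColor(im,cv2.COLOR_BGR2HSV)
m=((h[:,:,0]>100)&(h[:,:,0]<128)&(h[:,:,1]>150)&(h[:,:,2]>60)).astype(np.uint8);m[:,:200]=0;m[240:]=0
col=np.where(m[150:160].sum(0)>3)[0];row=np.where(m[:,265:335].sum(1)>20)[0]
l,r,t=col.min(),col.max()+1,row.min();print(l,r,t)
def oz(uv,z):
    e,d=ray("",uv,c);return w2c(e+d*(z-e[2])/d[2])
print("corners",[np.round(oz(p,6),1) for p in((l-.5,t-.5),(r-.5,t-.5))],"want (-50,-50),(-50,56)")
print("coupon",[np.round(oz(p,18),1) for p in((204.5,180),(204.5,228))])
E
```

```text
257 338 155
corners [array([-649.2,  229.6, 6000. ]), array([-648.4, -974.4, 6000. ])] want (-50,-50),(-50,56)
coupon [array([-3051.1,  3241.6, 18000. ]), array([-5426.5,  3348.2, 18000. ])]
```

```bash
python3 - <<'E'
from h import *
import pickle
c=pickle.load(open("w1.pkl","rb"))
def oz(uv,z):
    e,d=ray("",uv,c);return np.round(w2c(e+d*(z/1e3-e[2])/d[2]),1)
print("corners",oz((246.5,154.5),6),oz((350.5,154.5),6),"want (-50,-50),(-50,56)")
print("coupon",oz((204.5,180),18),oz((204.5,228),18),"lip",oz((256.5,165),39),oz((338,165),39))
E
```

```text
corners [-48.9 -46.7   6. ] [-49.   57.5   6. ] want (-50,-50),(-50,56)
coupon [-25.2 -87.7  18. ] [ 24.2 -89.9  18. ] lip [-42.6 -35.3  39. ] [-42.7  39.7  39. ]
```

```bash
python3 -m pendant '[-0.007,-0.053,0,0,0,0,0, 0,-0.053,0,0,0,0,0, 0,0,0.054,0,0,0,0, 0,0,0.054,0,0,0,0, 0,0,0.054,0,0,0,0, 0,0,0.04,0,0,0,0, 0,0,0.014,0,0,0,0, 0,0,0,0,0,0,0]'; python3 -c "
from h import *
go((-13,-125,10),(-13,-69,10))
cv2.imwrite('pics/w2.png',get_image('wrist')[:,:,::-1])"
```

```text
clock: 3.28
position: [0.5339, -0.1905, 0.0219]
ee_rot: [-0.267, -3.13, -0.001]
force: [0.1, -0.4, -0.3]
width: 0.008
gripper_force: 0.0
tip c [ -12.4 -126.    10.9] yaw err 0.0008 tilt z [-6.e-04  6.e-04 -1.e+00] F [ 0.1 -0.4 -0.3] w 0.008 t 3.27
(-13, -125, 10) shift mm [0.6 1.  0.9]
(-13, -69, 10) shift mm [-0. 56.  0.]
```

```bash
python3 -m pendant '[0,0.008,0,0,0,0,0, 0,0.007,0,0,0,0,0, 0,0.006,0,0,0,0,0, 0,0.005,0,0,0,0,0, 0,0.005,0,0,0,0,0, 0,0.005,0,0,0,0,0, 0,0.005,0,0,0,0,0, 0,0.005,0,0,0,0,0, 0,0.004,0,0,0,0,0, 0,0,0,0,0,0,0]'; python3 -c "
from h import *
go((-13,-69,10))
c=wcam();im=get_image('wrist')[:,:,::-1];cv2.imwrite('pics/w2.png',im)"
```

```text
clock: 4.58
position: [0.5426, -0.1415, 0.0217]
ee_rot: [0.267, 3.13, 0.001]
force: [-0.7, -0.7, 2.0]
width: 0.0
gripper_force: 0.7
tip c [-12.1 -76.1  10.7] yaw err 0.0006 tilt z [ 1.e-04  4.e-04 -1.e+00] F [-0.7 -0.7  2. ] w 0.0 t 4.58
(-13, -69, 10) shift mm [0.9 7.1 0.7]
```

View pics/w2.png

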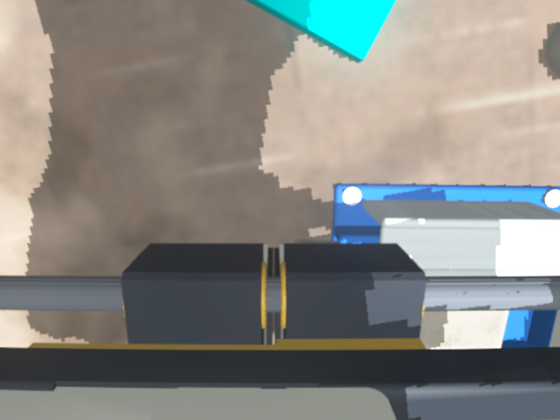

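Here the gripper hides the contact. At (320,240) the coupon's end shows just past the finger's edge, so I'll continue slowly and judge by force.

```bash
python3 -m pendant '[0,0.003,0,0,0,0,0, 0,0.002,0,0,0,0,0, 0,0.001,0,0,0,0,0, 0,0,0,0,0,0,0]'; python3 -m pendant '[0,0.002,0,0,0,0,0, 0,0,0,0,0,0,0]' ; python3 -m pendant '[0,0.002,0,0,0,0,0, 0,0,0,0,0,0,0]' ;python3 -c "
from h import *
go((-13,-69,10))"
```

```text
clock: 5.12
position: [0.5434, -0.1361, 0.0217]
ee_rot: [-0.268, -3.13, -0.0]
force: [-0.9, -2.0, 0.4]
width: 0.008
gripper_force: 1.3
clock: 5.38
position: [0.5438, -0.1339, 0.0217]
ee_rot: [-0.268, -3.13, -0.0]
force: [-0.4, -1.9, 0.8]
width: 0.002
gripper_force: 1.2
clock: 5.62
position: [0.5442, -0.1319, 0.0217]
ee_rot: [-0.268, -3.13, -0.0]
force: [-0.7, -1.1, 1.7]
width: 0.01
gripper_force: 1.2
tip c [-12.2 -66.5  10.7] yaw err 0.0002 tilt z [ 0.e+00  2.e-04 -1.e+00] F [-0.7 -1.1  1.7] w 0.01 t 5.62
(-13, -69, 10) shift mm [ 0.8 -2.5  0.7]
```

```bash
for i in 1 ; do python3 -m pendant '[0,0.002,0,0,0,0,0, 0,0,0,0,0,0,0]' |grep -E "posi|force:"; python3 -m pendant '[0,0.002,0,0,0,0,0, 0,0,0,0,0,0,0]' |grep -E "posi|force:"; done; python3 -c "
from h import *
go((-13,-69,10))"
```

```text
position: [0.5445, -0.13, 0.0217]
force: [-0.9, -2.0, 1.7]
gripper_force: 1.1
position: [0.5449, -0.128, 0.0217]
force: [-1.2, -1.3, 1.1]
gripper_force: 1.1
tip c [-12.2 -62.5  10.7] yaw err 0.0002 tilt z [-0.e+00  2.e-04 -1.e+00] F [-1.2 -1.3  1.1] w 0.005 t 6.12
(-13, -69, 10) shift mm [ 0.8 -6.5  0.7]
```

```bash
python3 -m pendant '[0,0.002,0,0,0,0,0, 0,0,0,0,0,0,0]' |grep -E "posi|force:"; python3 -m pendant '[0,0.002,0,0,0,0,0, 0,0,0,0,0,0,0]' |grep -E "posi|force:";  python3 -c "
from h import *
go((-13,-69,10))
cv2.imwrite('pics/s2.png',cv2.resize(get_image('scene')[180:265,235:345,::-1],None,fx=4,fy=4,interpolation=2))
cv2.imwrite('pics/t2.png',cv2.resize(get_image('top')[185:270,225:335,::-1],None,fx=4,fy=4,interpolation=2))
cv2.imwrite('pics/st2.png',np.hstack([cv2.imread('pics/s2.png')[:, :400],cv2.imread('pics/t2.png')[:,40:]]))
"
```

```text
position: [0.5452, -0.126, 0.0217]
force: [-1.4, -1.5, 2.1]
gripper_force: 1.1
position: [0.5455, -0.1241, 0.0217]
force: [-0.6, -1.9, 1.0]
gripper_force: 1.1
tip c [-12.2 -58.5  10.7] yaw err 0.0001 tilt z [-0.e+00  2.e-04 -1.e+00] F [-0.6 -1.9  1. ] w 0.004 t 6.62
(-13, -69, 10) shift mm [  0.8 -10.5   0.7]
```

View pics/st2.png

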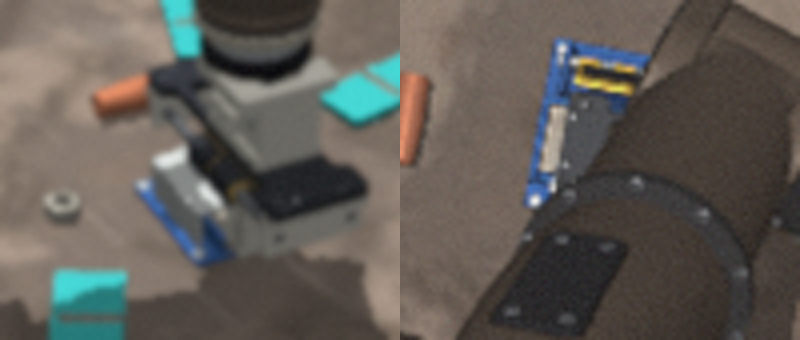

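The gripper hides the coupon in both views; nut, nozzle and flap are unmoved. I'll go on by force.

```bash
for i in 1; do python3 -m pendant '[0,0.002,0,0,0,0,0, 0,0,0,0,0,0,0]' |grep -E "posi|force:"; python3 -m pendant '[0,0.002,0,0,0,0,0, 0,0,0,0,0,0,0]' |grep -E "posi|force:"; done;  python3 -c "
from h import *
go((-13,-69,10))
"
```

```text
position: [0.5457, -0.1235, 0.0218]
force: [-1.7, -5.1, 2.2]
gripper_force: 2.5
position: [0.5458, -0.1231, 0.0219]
force: [-2.3, -8.7, 2.2]
gripper_force: 4.3
tip c [-12.1 -57.5  10.9] yaw err -0.0023 tilt z [ 3.e-04 -3.e-03 -1.e+00] F [-2.3 -8.7  2.2] w 0.01 t 7.22
(-13, -69, 10) shift mm [  0.9 -11.5   1. ]
```

```bash
python3 -m pendant '[0,-0.03,0,0,0,0,0, 0,0,-0.054,0,0,0,0, 0,0,-0.054,0,0,0,0, 0,0,-0.054,0,0,0,0, 0,0,-0.054,0,0,0,0, -0.044,0.04,0,0,0,0,0, -0.044,0.04,0,0,0,0,0, 0,0,0,0,0,0,0, 0,0,0,0,0,0,0]'; python3 - <<'E'
from h import *
import pickle
go((100,0,75))
c=wcam();im=get_image("wrist");cv2.imwrite("pics/w3.png",im[:,:,::-1]);pickle.dump(c,open("w3.pkl","wb"))
E
```

```text
clock: 8.35
position: [0.641, -0.0858, 0.2371]
ee_rot: [-0.267, -3.129, 0.0]
force: [-0.9, -0.7, -0.1]
width: 0.002
gripper_force: 0.0
tip c [ 75.4  -4.5 226.1] yaw err 0.0006 tilt z [-1.4e-03 -1.0e-04 -1.0e+00] F [-0.9 -0.7 -0.1] w 0.002 t 8.35
(100, 0, 75) shift mm [-24.8   4.5 151.1]
```

View pics/w3.png

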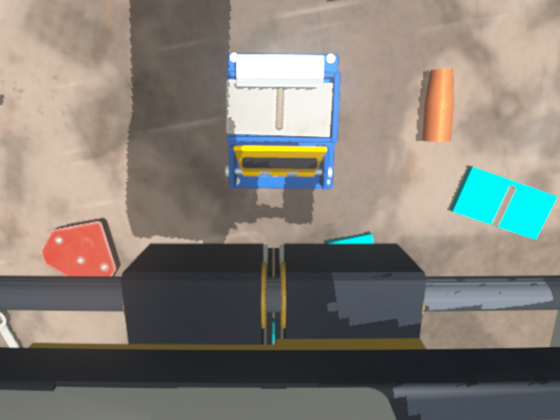

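The coupon is home: its outer end is flush at (228,108) and its inner end is at the stop (332,110). The flap stands upright, edge near (284,148), face down to row 177. The base's far corners are (230,188) and (332,188).

```bash
python3 - <<'E'
from h import *
import pickle
c=pickle.load(open("w3.pkl","rb"))
def oz(uv,z):
    e,d=ray("",uv,c);return np.round(w2c(e+d*(z/1e3-e[2])/d[2]),1)
print("corners",oz((229.5,52.5),6),oz((339.5,52.5),6),oz((230,188.5),6),oz((331.5,188.5),6))
print("flap edge top corners z105",oz((234,147),105),oz((327,147),105),"coupon end",oz((228,80),18),oz((228,135),18),"lip",oz((236,55),39),oz((324,55),39))
for n,i,z in(("y",(0,0,0),0),):
    pass
E
```

```text
corners [-49.6 -45.4   6. ] [-49.8  58.4   6. ] [ 80.9 -48.2   6. ] [80.8 55.7  6. ]
flap edge top corners z105 [ 30.9 -32.8 105. ] [ 30.8  35.6 105. ] coupon end [-23.7 -46.   18. ] [ 26.5 -47.3  18. ] lip [-42.5 -36.2  39. ] [-42.6  39.7  39. ]
```

```bash
python3 -m pendant '[-0.02,0.006,0,0,0,0,0, 0,0,0.052,0,0,0,0, 0,0,0.052,0,0,0,0, 0,0,0.05,0,0,0,0, 0.015,0,0,0,0,0,0, 0.015,0,0,0,0,0,0, 0,0,0,0,0,0,0]'; python3 - <<'E'
from h import *
go((62,1,71))
E
```

```text
clock: 9.28
position: [0.6312, -0.0793, 0.0841]
ee_rot: [-0.271, -3.129, -0.0]
force: [0.3, 0.1, 0.6]
width: 0.007
gripper_force: 0.0
tip c [64.6  0.2 73.1] yaw err -0.0019 tilt z [-6.e-04  3.e-04 -1.e+00] F [0.3 0.1 0.6] w 0.007 t 9.28
(62, 1, 71) shift mm [2.6 0.8 2.1]
```

```bash
python3 -m pendant '[0.008,0.001,0.003,0,0,0,0, 0.008,0,0.004,0,0,0,0, 0.008,0,0.005,0,0,0,0, 0.006,0,0.007,0,0,0,0, 0.005,0,0.007,0,0,0,0, 0,0,0,0,0,0,0]'; python3 - <<'E'
from h import *
go((26.8,1,38),(25.5,1,31))
E
```

```text
clock: 10.02
position: [0.5975, -0.0713, 0.057]
ee_rot: [-0.268, -3.129, -0.0]
force: [-0.3, -1.1, 0.8]
width: 0.003
gripper_force: 0.3
tip c [30.   2.3 46. ] yaw err -0.0 tilt z [-1.4e-03  2.0e-04 -1.0e+00] F [-0.3 -1.1  0.8] w 0.003 t 10.03
(26.8, 1, 38) shift mm [ 3.2 -1.3  8. ]
(25.5, 1, 31) shift mm [1.3 0.  7. ]
```

```bash
python3 -m pendant '[0.003,0,0.008,0,0,0,0, 0.001,0,0.007,0,0,0,0, 0,0,0.002,0,0,0,0, 0,0,0,0,0,0,0]'; python3 -m pendant '[0,0,0.002,0,0,0,0, 0,0,0,0,0,0,0]'; python3 - <<'E'
from h import *
go((10,1,29))
cv2.imwrite('pics/f1.png',get_image('wrist')[:,:,::-1])
E
```

```text
clock: 10.52
position: [0.594, -0.0708, 0.0405]
ee_rot: [-0.268, -3.129, -0.0]
force: [-0.5, 0.5, 0.4]
width: 0.003
gripper_force: 0.6
clock: 10.78
position: [0.5947, -0.071, 0.0398]
ee_rot: [0.268, 3.129, 0.001]
force: [-3.8, 1.3, 14.4]
width: 0.006
gripper_force: 6.9
tip c [27.2  2.2 28.8] yaw err -0.0003 tilt z [ 1.e-03  5.e-04 -1.e+00] F [-3.8  1.3 14.4] w 0.006 t 10.78
(10, 1, 29) shift mm [17.2 -1.2 -0.2]
```

View pics/f1.png

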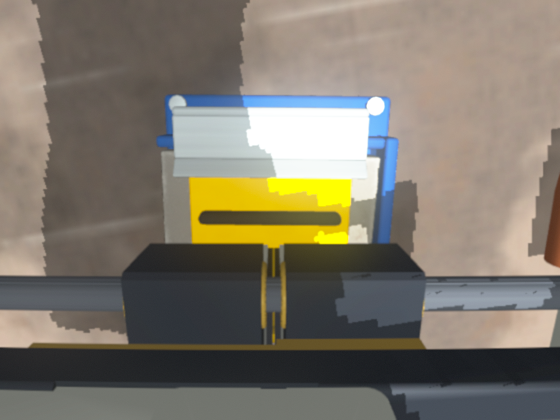

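The flap is folded flat: yellow plate at (270,210), black ridge at row 217, lip at row 165 still ahead of its edge. The fingers stand on it hinge-side of the ridge, pressing 14 N at z 28.8 mm. Now I'll slide it forward.

```bash
python3 -m pendant '[0.005,0,0,0,0,0,0, 0.005,0,0,0,0,0,0, 0.004,0,0,0,0,0,0, 0.004,0,0,0,0,0,0, 0,0,0,0,0,0,0]'; python3 - <<'E'
from h import *
go((-1.5,1,29))
E
python3 -m pendant '[0.004,0,0,0,0,0,0, 0.004,0,0,0,0,0,0, 0.003,0,0,0,0,0,0, 0,0,0,0,0,0,0]'; python3 - <<'E'
from h import *
go((-1.5,1,29))
E
```

```text
clock: 11.45
position: [0.5789, -0.0682, 0.04]
ee_rot: [0.268, 3.125, -0.0]
force: [2.9, -1.2, 6.6]
width: 0.005
gripper_force: 4.2
tip c [11.2  2.3 29. ] yaw err -0.0002 tilt z [ 4.8e-03 -6.0e-04 -1.0e+00] F [ 2.9 -1.2  6.6] w 0.005 t 11.45
(-1.5, 1, 29) shift mm [12.7 -1.3 -0.1]
clock: 11.95
position: [0.5692, -0.0665, 0.0401]
ee_rot: [0.267, 3.123, -0.001]
force: [6.5, -0.7, 3.5]
width: 0.007
gripper_force: 4.1
tip c [ 1.4  2.3 29.1] yaw err -0.0001 tilt z [ 0.0069 -0.0011 -1.    ] F [ 6.5 -0.7  3.5] w 0.007 t 11.95
(-1.5, 1, 29) shift mm [ 2.9 -1.3  0.1]
```

```bash
python3 -m pendant '[0.002,0,0.001,0,0,0,0, 0.002,0,0,0,0,0,0, 0,0,0,0,0,0,0]' | grep -E "pos|force:"; python3 -m pendant '[0.002,0,0,0,0,0,0, 0,0,0,0,0,0,0]'| grep -E "pos|force:"; python3 - <<'E'
from h import *
go((-1.5,1,29))
E
```

```text
position: [0.569, -0.0665, 0.0402]
force: [14.4, -2.8, 2.0]
gripper_force: 7.8
position: [0.5688, -0.0665, 0.0405]
force: [20.7, -4.4, -1.5]
gripper_force: 10.2
tip c [ 1.2  2.2 29.5] yaw err -0.0001 tilt z [ 0.017  -0.0034 -0.9998] F [20.7 -4.4 -1.5] w 0.006 t 12.57
(-1.5, 1, 29) shift mm [ 2.7 -1.2  0.5]
```

```bash
python3 -m pendant '[-0.004,0,0,0,0,0,0, 0,0,0,0,0,0,0]'| grep -E "pos|force:"; python3 -m pendant '[0,0,-0.005,0,0,0,0, 0,0,-0.015,0,0,0,0, 0,0,-0.04,0,0,0,0, 0,0,-0.05,0,0,0,0, 0,0,-0.05,0,0,0,0, -0.05,0,-0.03,0,0,0,0, -0.025,0,0,0,0,0,0, 0,0,0,0,0,0,0, 0,0,0,0,0,0,0]'; python3 - <<'E'
from h import *
import pickle
go((75,1,226))
c=wcam();im=get_image("wrist");cv2.imwrite("pics/w4.png",im[:,:,::-1]);pickle.dump(c,open("w4.pkl","wb"))
cv2.imwrite("pics/w4c.png",cv2.resize(im[30:230,190:380,::-1],None,fx=3,fy=3,interpolation=2))
E
```

```text
position: [0.5691, -0.0665, 0.0398]
force: [9.3, -1.2, 7.0]
gripper_force: 6.2
clock: 13.95
position: [0.6367, -0.0784, 0.227]
ee_rot: [-0.269, -3.128, 0.0]
force: [-0.0, 0.5, 0.0]
width: 0.006
gripper_force: 0.0
tip c [ 69.8   2.  216. ] yaw err -0.0005 tilt z [-1.8e-03  1.0e-04 -1.0e+00] F [-0.   0.5  0. ] w 0.006 t 13.95
(75, 1, 226) shift mm [ -5.2  -1.  -10. ]
```

View pics/w4c.png

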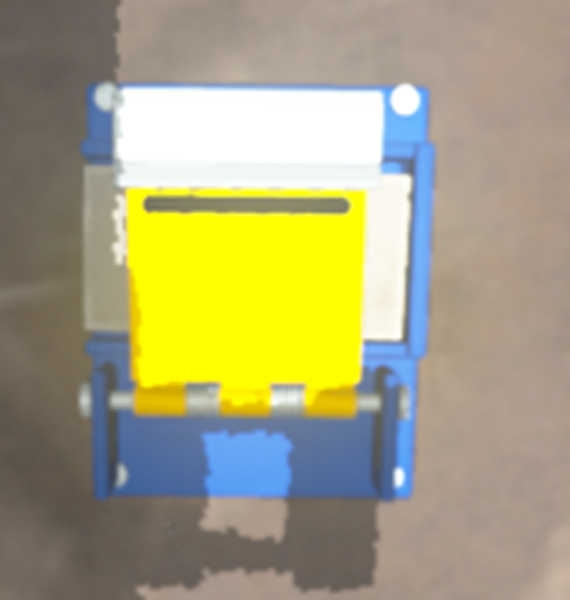

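The flap stays folded after release, its edge under the white lip, ridge at crop row 205 just in front of the lip, pin at row 401. The coupon is home, visible either side. Now to measure the carriage and coupon.

```bash
python3 - <<'E'
from h import *
import pickle
c=pickle.load(open("w4.pkl","rb"))
def oz(uv,z):
    u=np.array(uv)/3+[190,30]-.33
    e,d=ray("",u,c);return np.round(w2c(e+d*(z/1e3-e[2])/d[2]),1)
print("pin",oz((250,401),27),"ridge foot",oz((250,213),36),"coupon ends",oz((84,250),18),oz((408,250),18),"stop inner",oz((414,250),22),"base far/near",oz((250,497),6),oz((250,86),6))
E
```

```text
pin [45.7  2.4 27. ] ridge foot [-9.7  2.4 36. ] coupon ends [  0.4 -48.5  18. ] [ 0.5 50.8 18. ] stop inner [ 0.5 52.1 22. ] base far/near [80.3  2.4  6. ] [-48.6   2.4   6. ]
```

```bash
python3 -c "
from cell import sign_off
print(sign_off())"
```

```text
the job is handed in; nothing more can be done
None
```

The job is handed in. My last image measurement, with the arm clear, put the coupon home to within about 2 mm and the flap about 15 mm forward, its edge still under the lip; sign-off returned no verdict.

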